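# Index the dividing wheel to the next station and lock it

### The arm

A 6-joint arm with a two-finger parallel gripper is mounted at the origin on a cart in front of the work surface, level with it; the furniture and walls round the work are solid. World frame = base frame: x ahead of the robot, y to its left, z up, the work surface at z = 0. Lengths are in m, angles in rad, forces in N, time in s.
With the tool pointing down it reaches from about 0.275 to 0.775 m from the base axis. Payload 14.6 kg.
Tool frame: the origin (TCP) lies between the finger pads; the fingertips stand 25 mm ahead of it and the grasp point (between the pads) lies 6 mm ahead of it; z points along the fingers, y is the direction in which the jaws open and shut (so a half turn about z gives the same grasp; the last joint's range is limited). The gripper opens to 85 mm and grips with 20 to 120 N. Pads are 22 mm wide; open, the fingers measure 114 mm over their backs; the gripper's body (76 mm by 85 mm) begins 54 mm behind the grasp point. The pads swing forward as they close: fully open they stand 13 mm farther back than shut.
Start: joints at [-1.333, 0.263, -0.048, 1.259, 0, 1.415], TCP at [0.201, -0.485, 0.236] pointing down, gripper open.
Joint ranges: [-2.65, 2.65], [-0.89, 1.7], [-1.18, 1.37], [-2.13, 2.11], [-1.35, 1.29], [-3.14, 3.14]. Speed limits (rad/s): [1.89, 1.89, 2.57, 2.79, 3.14, 3.14].

### API

Orientations are given as a rotation vector (axis times angle).
In Python, from cell import * gives the robot as it stands.
- The arm moves only by the tool carry_out, never from a script. Its argument "commands" is a list of rows, each an object of numbers: "tx", "ty", "tz": the shift along the tool's x, y, z in mm; "wx", "wy", "wz": the turn, a rotation vector about the tool's x, y, z in degrees; "grip": the finger opening in mm, from 0 to 85.4. In form: [{"tx": .., "ty": .., "tz": .., "wx": .., "wy": .., "wz": .., "grip": ..}, ...]. A call has 1 to 8 rows; each row is the pose to reach, as a shift and turn from the pose commanded when the call began, along the tool's axes at that moment; what a row does not reach only later rows make up. A row lasts 1/12 s, in which the tool goes at most 41.7 mm and 7.16 degrees, less where a joint would pass 70% of its speed; a pose out of reach is approached as far as the arm can. A call with a gripper value outside its range is refused whole. The fingers move at their own pace and stop on an object; "force" is the grip in N (left out, the last holds). Time passes only in rows, so rows that repeat a pose let the fingers close. It gives the time, the measured TCP pose, the force and the opening at its end, in the units of the state.
- get_state(): the state, without advancing time (a new reading comes with each control period).
- camera(name): name is "side" or "top" or "wrist"; returns (picture, depth): 400x640x3 uint8, red, green, blue; 400x640 float32, m along the optical axis (not along the pixel's ray), 0 where there is no reading.
- camera_params(name): a dict with "K" (3x3 intrinsics, pixels), "R" (3x3) and "t" (3): a world point X has camera coordinates R X + t. Camera axes: x right, y down, z forward; pixel columns grow to the right and rows downward; lengths in m; the calibration is good to about 2 mm. A picture is of the moment at which its call begins: read the wrist's pose just before it. camera_params takes no time and is no camera call; for the wrist camera it gives the pose at the moment of the call.
- finish_job(): hands the job in, once; it reports no verdict.
Trained networks look in the newest picture that a camera, given by its name, has taken for a name from the list of things; names that differ only in an ending like _2 or _b are one class to them, and where a whole thing is asked for, a point or a joint stands for the part that bears it (a point fixed in the world has none). Each returns a list of dicts, best first, with "score" (0 to 1); they miss things now and then, are a little off and sometimes report something else, mostly with a low value. They report only what shows in the picture. A call takes as long as a camera call.
- search_frame(camera, thing): "at" ([x, y, z] in m, in world coordinates, good to about 4 mm: the middle of the surface that is visible of it).
- landmark_of(camera, thing): "at" ([x, y, z] in m, in world coordinates, good to about 4 mm: a listed point, or the origin of a listed thing).
The state is a dict: "time_s": time; "joints": joint angles; "qvel": joint speeds; "effort": joint torques, N m; "tool_pos": TCP position; "tool_rot": TCP orientation; "contact_force": force on the tool from outside, world axes, zero at the start; "wrist_torque": the same for the moment, N m; "width": finger opening in m.
Only numpy, scipy, OpenCV 4.12 (cv2) and the standard library are available. Lean on these libraries where they do the work, as an engineer would, in place of code of your own. Each camera call takes 0.05 s, during which the arm holds its last target.

### The job

The teapot lid on the dividing wheel is to be marked in six equal parts, and it is time for the next line: draw the lock bolt right out, push the wheel round one station counter-clockwise (seen from above) until the spring pawl clicks in behind the next tooth, press the wheel back until that tooth bears firmly on the pawl and the play is out, and then push the bolt firmly home, right to the bottom of its notch. A firm touch is enough (10 to 15 N): do not force the pawl or the bolt, keep the lid in its place on the wheel, and leave the loose things on the bench alone.

Things in the scene. Friction and masses are not known exactly. Their poses are not given: they have to be found in the camera images.
- index_base: dark cast base of the dividing wheel, fixed, disc 198 mm across, 16 mm high, with three lobes. Origin: on the wheel's axis at table height; z up. Angles given here are about this axis from this body's x axis, counter-clockwise from above; x points away from the robot (within about 20 degrees), along the marking needle's arm
- needle_post (a point): top of the fixed steel post that carries the marking needle: angle 0, 138 mm from the axis, 124 mm above the table. Its thin level arm runs inward 115 mm above the table to the needle, 34 mm from the axis
- index_wheel: turning part: notched aluminium table 210 mm across, top face 47 mm above the table, white plaster bat (124 mm across, top at 55 mm) in the middle, six upright pegs, a brass ratchet of six saw teeth below the rim. Origin: on the axis at table height; at the start its x axis lies along index_base's. Works counter-clockwise from above; six stations, exactly 60 degrees apart
- peg_c (a point): top centre of the push peg at angle 150 degrees at the start, on the robot's side. Six such steel pegs, 60 degrees apart, 84 mm from the axis: upright, 14 mm in diameter (19 mm in the lowest 5 mm), from 47 to 92 mm above the table. Dry friction holds the wheel where it is left (3.6 N at a peg); the pawl riding up a tooth adds 1 to 3 N, gone at once when it drops
- next_line (a point): outer end of the next station's engraved line, on the wheel's top face 97 mm from the axis; at angle -60 degrees at the start, it must come to angle 0, below the needle's arm
- pawl: brass spring pawl on the base at the wheel's far left (angles 75 to 100 degrees), 25 mm above the table. Origin: on its pivot. It lets the wheel pass counter-clockwise; clockwise the wheel runs against it as against a rigid stop. More than 25 N on it would bend it; less than 5 N leaves play (add the wheel's own friction at the peg)
- pawl_nose (a point): centre of the pawl's nose roller (10 mm in diameter), at angle 100 degrees: 93.5 mm from the axis when dropped in, about 102 mm on the crest of a tooth. It drops as the wheel reaches the next station (within a degree), where the tooth's stop face touches it
- lock_bolt: steel bolt, 10 mm wide, sliding along the radius at angle 255 degrees (robot's right), 34 to 46 mm above the table, into a notch (11.6 mm wide, 15 mm deep) in the wheel's rim. Origin: under its knob, 40 mm above the table. Travel 22 mm, firm stops at both ends (home: on the notch's bottom, 4 to 25 N there), friction 3.5 N more; stays where left; enters only if the wheel is within about 1.5 mm of a station at the rim
- bolt_knob (a point): top centre of the bolt's upright black knob, 16 mm in diameter (18 mm at the top), from 50 to 95 mm above the table; 160 mm from the axis when home (as at the start), 182 mm when fully drawn. The bolt's guide, 54 mm high, lies between 117 and 143 mm from the axis
- lid: dark unfired teapot lid, 80 mm across, 34 mm high, lying loose on the plaster bat between three small clay wads, its knob up. Origin: centre of its underside
- mallet: small wooden mallet, 150 mm long, lying loose at the left; bystander. Origin: centre of its underside
- clay: lump of brown clay, 60 mm across, at the left; bystander. Origin: centre of its underside

How it is judged:
By the outcome, as a careful person would: the job done as asked, in the order asked, and still so for the second after the job is handed in, with the robot touching nothing.
It also fails if it takes over 64 s, if anything falls off the work surface, if the arm or the gripper's body presses on something with over 40 N, if the wrist force passes 120 N, or if a joint passes its speed limit or range.

## Working session

There is one attempt and no reset: what is moved stays moved. The work goes in short steps, Python scripts to look and compute and a tool call to move; the robot and the scene stay as the last step left them, time stands still between calls to the robot, and variables do not carry over. Pictures are saved under pics/ and viewed, and the job is handed in when it is done.

Besides the shell and the picture viewer there is one more tool, called after "Emit:" as name([rows], argument=value, ...), one row to a line, values as JSON. carry_out: Moves the arm, as the interface text tells. Its arguments: {"type":"object","properties":{"commands":{"type":"array"},"force":{"type":"number"}},"required":["commands"]}

```bash
ls; mkdir -p pics; cat > h.py <<'E'
from cell import *
import numpy as np, cv2
from scipy.spatial.transform import Rotation as Ro
def snap(n,f):
    im,d=camera(n); cv2.imwrite('pics/'+f+'.png',im[:,:,::-1]); np.save('pics/'+f+'.npy',d); return im,d
def proj(n,X):
    p=camera_params(n); c=p['R']@np.array(X)+p['t']; u=p['K']@c; return u[:2]/u[2]
E
python3 - <<'E'
from h import *
print({k:np.round(v,4) for k,v in get_state().items()})
for c in ['side','top']:
    snap(c,c+'0')
    for t in ['index_base','index_wheel','needle_post','peg_c','next_line','pawl','pawl_nose','lock_bolt','bolt_knob','lid']:
        r=landmark_of(c,t); print(c,t,[(np.round(a['at'],4).tolist(),round(a['score'],2)) for a in r[:3]])
print(get_state()['time_s'])
E
```

```text
pics
{'time_s': np.float64(0.0), 'joints': array([-1.3333,  0.2636, -0.0489,  1.2594, -0.    ,  1.4155]), 'qvel': array([ 0.0003,  0.001 ,  0.0002, -0.0004, -0.0007, -0.0007]), 'effort': array([ 7.00000e-04, -6.37611e+01,  3.84568e+01,  1.36000e-02,
        0.00000e+00,  0.00000e+00]), 'tool_pos': array([ 0.2009, -0.4848,  0.2352]), 'tool_rot': array([-3.0802e+00, -6.1280e-01,  1.0000e-04]), 'contact_force': array([0.2092, 0.1666, 0.2773]), 'wrist_torque': array([ 0.0004,  0.0112, -0.0237]), 'width': np.float64(0.0853)}
side index_base [([0.6189, 0.1028, 0.0017], 0.8), ([0.6824, 0.0264, 0.05], 0.39)]
side index_wheel [([0.6178, 0.0997, 0.0007], 0.6)]
side needle_post [([0.6306, 0.2336, 0.0246], 0.23)]
side peg_c [([0.5461, 0.133, 0.0921], 0.69), ([0.6187, 0.1024, -0.0025], 0.58)]
side next_line [([0.6819, 0.0251, 0.049], 0.67)]
side pawl [([0.5854, 0.3878, 0.0013], 0.63), ([0.6285, 0.2348, 0.0288], 0.54)]
side pawl_nose [([0.5879, 0.1886, 0.0203], 0.46)]
side lock_bolt [([0.6039, -0.0581, 0.0362], 0.46)]
side bolt_knob [([0.6037, -0.0547, 0.0961], 0.58)]
side lid [([0.6167, 0.0996, 0.0528], 0.86), ([0.6879, 0.0259, 0.0504], 0.23)]
top index_base [([0.6197, 0.1007, -0.0025], 0.87), ([0.6811, 0.0262, 0.0459], 0.35)]
top index_wheel [([0.7601, 0.1199, 0.1202], 0.7), ([0.6215, 0.1021, 0.0025], 0.61)]
top needle_post [([0.7569, 0.122, 0.1212], 0.71)]
top peg_c [([0.5457, 0.1267, 0.0878], 0.81)]
top next_line [([0.6813, 0.0228, 0.0462], 0.97), ([0.6189, 0.1018, -0.0012], 0.59), ([0.5919, 0.1882, 0.0225], 0.49)]
top pawl [([0.5467, 0.1246, 0.0903], 0.68), ([0.6331, 0.2356, 0.0263], 0.62)]
top pawl_nose [([0.6805, 0.0245, 0.0452], 0.49), ([0.5935, 0.1924, 0.0222], 0.41)]
top lock_bolt [([0.5994, -0.0574, 0.0387], 0.69)]
top bolt_knob [([0.6014, -0.0567, 0.0969], 0.71)]
top lid [([0.6214, 0.0964, 0.0538], 0.95)]
1.1
```

View pics/top0.png

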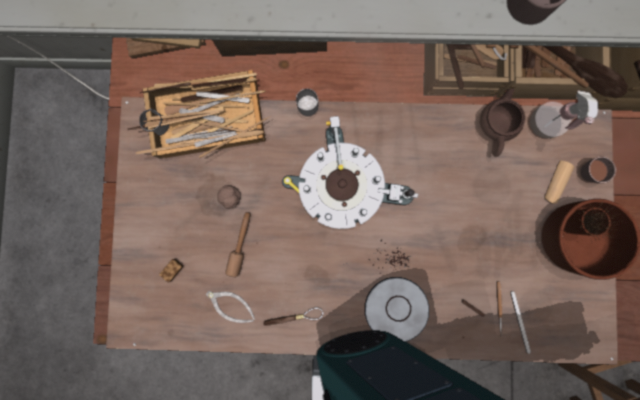

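View pics/side0.png

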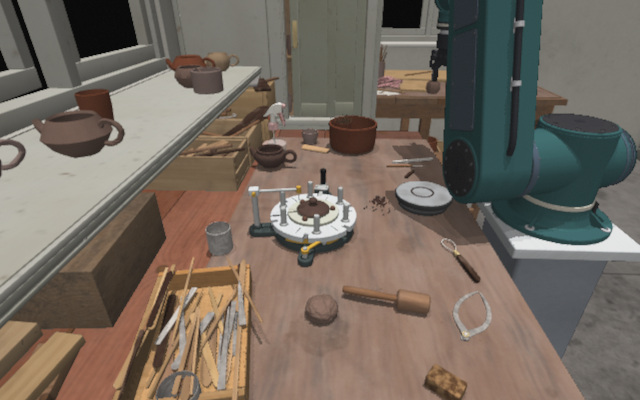

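```bash
python3 - <<'E'
from h import *
# fit axis and angle from landmarks
def pol(r,a,z): a=np.radians(a); return np.array([r*np.cos(a),r*np.sin(a),z])
M=[pol(0,0,0)]*4+[pol(84,150,92)]*2+[pol(97,-60,47)]*2+[pol(160,255,95)]*2+[pol(138,0,124)]+[pol(93.5,100,25)]*2+[pol(160,255,40)]*2
W=[(.6189,.1028,0),(.6197,.1007,0),(.6178,.0997,0),(.6215,.1021,0),(.5461,.133,0),(.5457,.1267,0),(.6819,.0251,0),(.6813,.0228,0),(.6037,-.0547,0),(.6014,-.0567,0),(.7569,.122,0),(.5879,.1886,0),(.5935,.1924,0),(.6039,-.0581,0),(.5994,-.0574,0)]
M=np.array(M)[:,:2]/1000;W=np.array(W)[:,:2]
m,w=M.mean(0),W.mean(0);H=(M-m).T@(W-w)
th=np.arctan2(H[0,1]-H[1,0],H[0,0]+H[1,1]);R=np.array([[np.cos(th),-np.sin(th)],[np.sin(th),np.cos(th)]])
c=w-R@m;print(np.degrees(th),c);print(np.round((W-(M@R.T+c))*1000,1).tolist())
for n in('top','side'):
  for nm,(r,a,z) in dict(ax=(0,0,55),pc=(84,150,92),kn=(160,255,95),nl=(97,-60,47),post=(138,0,124),pb=(84,210,92),pd=(84,90,92)).items():
    p=pol(r,a,z)/1000;X=[*(R@p[:2]+c),p[2]];print(n,nm,np.round(X,4),np.round(proj(n,X),1))
E
```

```text
8.402615818834454 [0.62075615 0.10115682]
[[-1.9, 1.6], [-1.1, -0.5], [-3.0, -1.5], [0.7, 0.9], [3.4, 0.9], [3.0, -5.4], [0.9, -0.0], [0.3, -2.3], [1.3, 3.1], [-1.0, 1.1], [-0.4, 0.7], [-3.3, -1.3], [2.3, 2.5], [1.5, -0.3], [-3.0, 0.4]]
top ax [0.6208 0.1012 0.055 ] [340.5 184. ]
top pc [0.5427 0.1321 0.092 ] [326.8 215.6]
top kn [ 0.6024 -0.0578  0.095 ] [409.9 191.9]
top nl [0.681  0.0251 0.047 ] [372.1 160.7]
top post [0.7573 0.1213 0.124 ] [334.1 120.5]
top pb [0.5549 0.049  0.092 ] [363.  211.3]
top pd [0.6085 0.1843 0.092 ] [305.1 186.7]
side ax [0.6208 0.1012 0.055 ] [312.3 210.1]
side pc [0.5427 0.1321 0.092 ] [345.  203.8]
side kn [ 0.6024 -0.0578  0.095 ] [322.4 168.5]
side nl [0.681  0.0251 0.047 ] [291.4 197.5]
side post [0.7573 0.1213 0.124 ] [252.5 187.5]
side pb [0.5549 0.049  0.092 ] [339.7 187.3]
side pd [0.6085 0.1843 0.092 ] [315.2 214.9]
```

```bash
cat >> h.py <<'E'
C=np.array([.6208,.1012]);TH=8.4
def P(r,a,z):
    a=np.radians(a+TH);return np.array([C[0]+r*np.cos(a),C[1]+r*np.sin(a),z])
def plan(pos,yawy):
    """pos TCP world m; yawy: world heading deg of tool y (mod 180)"""
    s=get_state();R=Ro.from_rotvec(s['tool_rot']).as_matrix()
    best=None
    for k in(0,180):
        y=np.radians(yawy+k);ya=np.array([np.cos(y),np.sin(y),0]);z=np.array([0,0,-1.]);x=np.cross(ya,z)
        T=np.stack([x,ya,z],1);rv=np.degrees(Ro.from_matrix(R.T@T).as_rotvec())
        print('t',np.round(R.T@(np.array(pos)-s['tool_pos'])*1000,1),'w',np.round(rv,1))
def st():
    s=get_state();R=Ro.from_rotvec(s['tool_rot']).as_matrix()
    print('t',round(s['time_s'],2),'pos',np.round(s['tool_pos'],4),'ytool',round(np.degrees(np.arctan2(R[1,1],R[0,1])),1),'F',np.round(s['contact_force'],1),'w',round(s['width'],4),'j',np.round(s['joints'],2))
    p=s['tool_pos'][:2]-C;print(' r',round(np.hypot(*p)*1000,1),'ang',round(np.degrees(np.arctan2(p[1],p[0]))-TH,2))
E
python3 - <<'E'
from h import *
st();plan(P(160,255,.2),255+TH)
E
```

```text
t 1.1 pos [ 0.201  -0.485   0.2357] ytool -67.5 F [ 0.2 -0.  -0.3] w 0.0856 j [-1.33  0.26 -0.05  1.26 -0.    1.42]
 r 721.1 ang -134.01
t [-7.721260e+04  1.394164e+05  3.770000e+01] w [ 0.   0.  29.1]
t [-7.721260e+04  1.394164e+05  3.770000e+01] w [  -0.     0.  -150.9]
```

```bash
sed -i 's|C\[0\]+r\*|C[0]+r/1000*|;s|C\[1\]+r\*|C[1]+r/1000*|' h.py
python3 - <<'E'
from h import *
plan(P(160,255,.2),255+TH)
E
```

```text
t [ 534.4 -241.1   35.7] w [ 0.   0.  29.1]
t [ 534.4 -241.1   35.7] w [  -0.     0.  -150.9]
```

Emit:
carry_out([
  {"tx":38,"ty":-17,"wz":-7,"grip":26},
  {"tx":76,"ty":-34,"wz":-14,"grip":26},
  {"tx":114,"ty":-51,"wz":-21,"grip":26},
  {"tx":152,"ty":-68,"wz":-28,"grip":26},
  {"tx":190,"ty":-85,"wz":-35,"grip":26},
  {"tx":228,"ty":-102,"wz":-42,"grip":26},
  {"tx":266,"ty":-119,"wz":-49,"grip":26},
  {"tx":290,"ty":-131,"wz":-56,"grip":26},
])

```text
invalid input at $.commands[0]: expected keys tx, ty, tz, wx, wy, wz, grip
```

```bash
python3 - <<'E'
from h import *
st();plan(P(160,255,.2),255+TH)
E
```

```text
t 1.1 pos [ 0.201  -0.485   0.2357] ytool -67.5 F [ 0.2 -0.  -0.3] w 0.0856 j [-1.33  0.26 -0.05  1.26 -0.    1.42]
 r 721.1 ang -134.01
t [ 534.4 -241.1   35.7] w [ 0.   0.  29.1]
t [ 534.4 -241.1   35.7] w [  -0.     0.  -150.9]
```

Emit:
carry_out([
  {"tx":38,"ty":-17,"tz":0,"wx":0,"wy":0,"wz":-7,"grip":26},
  {"tx":76,"ty":-34,"tz":0,"wx":0,"wy":0,"wz":-14,"grip":26},
  {"tx":114,"ty":-51,"tz":0,"wx":0,"wy":0,"wz":-21,"grip":26},
  {"tx":152,"ty":-68,"tz":0,"wx":0,"wy":0,"wz":-28,"grip":26},
  {"tx":190,"ty":-85,"tz":0,"wx":0,"wy":0,"wz":-35,"grip":26},
  {"tx":228,"ty":-102,"tz":0,"wx":0,"wy":0,"wz":-42,"grip":26},
  {"tx":266,"ty":-119,"tz":0,"wx":0,"wy":0,"wz":-49,"grip":26},
  {"tx":290,"ty":-131,"tz":0,"wx":0,"wy":0,"wz":-56,"grip":26},
])

```text
time_s: 1.77
tool_pos: [0.4205, -0.2504, 0.2358]
tool_rot: [2.425, 1.997, 0.001]
contact_force: [0.1, -0.5, 0.9]
width: 0.026
```

```bash
python3 - <<'E'
from h import *
st();plan(P(160,255,.2),255+TH)
E
```

```text
t 1.77 pos [ 0.4205 -0.2504  0.2358] ytool -11.1 F [ 0.1 -0.5  0.9] w 0.026 j [-0.7   0.2  -0.13  1.24  0.    1.06]
 r 404.6 ang -128.07
t [223.9 141.5  36. ] w [ 0.  -0.  85.5]
t [223.9 141.5  36. ] w [  0.    0.  -94.5]
```

Emit:
carry_out([
  {"tx":28,"ty":18,"tz":0,"wx":0,"wy":0,"wz":-7,"grip":26},
  {"tx":56,"ty":36,"tz":0,"wx":0,"wy":0,"wz":-14,"grip":26},
  {"tx":84,"ty":54,"tz":0,"wx":0,"wy":0,"wz":-21,"grip":26},
  {"tx":112,"ty":72,"tz":0,"wx":0,"wy":0,"wz":-28,"grip":26},
  {"tx":140,"ty":89,"tz":0,"wx":0,"wy":0,"wz":-35,"grip":26},
  {"tx":168,"ty":107,"tz":0,"wx":0,"wy":0,"wz":-42,"grip":26},
  {"tx":196,"ty":124,"tz":0,"wx":0,"wy":0,"wz":-49,"grip":26},
  {"tx":224,"ty":141,"tz":0,"wx":0,"wy":0,"wz":-56,"grip":26},
])

```text
time_s: 2.43
tool_pos: [0.6025, -0.0601, 0.2357]
tool_rot: [1.206, 2.901, -0.0]
contact_force: [-0.0, -1.2, 0.6]
width: 0.0263
```

```bash
python3 - <<'E'
from h import *
st();plan(P(160,255,.2),255+TH)
E
```

```text
t 2.43 pos [ 0.6025 -0.0601  0.2357] ytool 44.9 F [-0.  -1.2  0.6] w 0.0263 j [-0.23  0.4   0.17  1.33 -0.    0.55]
 r 162.3 ang -104.87
t [ 1.7  1.6 35.7] w [  0.    0.  141.5]
t [ 1.7  1.6 35.7] w [ -0.    0.  -38.5]
```

Emit:
carry_out([
  {"tx":0,"ty":0,"tz":5,"wx":0,"wy":0,"wz":-7,"grip":26},
  {"tx":0,"ty":0,"tz":10,"wx":0,"wy":0,"wz":-14,"grip":26},
  {"tx":0,"ty":0,"tz":20,"wx":0,"wy":0,"wz":-21,"grip":26},
  {"tx":0,"ty":0,"tz":25,"wx":0,"wy":0,"wz":-28,"grip":26},
  {"tx":1.5,"ty":1.5,"tz":30,"wx":0,"wy":0,"wz":-35,"grip":26},
  {"tx":1.5,"ty":1.5,"tz":35,"wx":0,"wy":0,"wz":-38.5,"grip":26},
  {"tx":1.5,"ty":1.5,"tz":35,"wx":0,"wy":0,"wz":-38.5,"grip":26},
])

```text
time_s: 3.02
tool_pos: [0.6012, -0.0593, 0.1998]
tool_rot: [-0.187, -3.135, -0.0]
contact_force: [-0.2, 0.4, -0.7]
width: 0.0265
```

```bash
python3 - <<'E'
from h import *
st();snap('wrist','w1');
print([(np.round(a['at'],4),a['score']) for a in landmark_of('wrist','bolt_knob')])
print(P(160,255,.095))
X=P(160,255,.095);print(proj('wrist',X))
for a in(210,270):print(a,proj('wrist',P(84,a,.092)))
plan(P(160,255,.085),255+TH)
E
```

```text
t 3.02 pos [ 0.6012 -0.0593  0.1998] ytool 83.2 F [-0.2  0.4 -0.7] w 0.0265 j [-0.23  0.41  0.08  1.24 -0.   -0.11]
 r 161.7 ang -105.36
[(array([ 0.6051, -0.061 ,  0.0959]), 0.78)]
[ 0.60241006 -0.05773964  0.095     ]
[325.62721482 202.10208509]
210 [464.68059398 120.15858294]
270 [426.44406602 227.03188604]
t [ -0.7   1.8 115.7] w [ -0.   -0.  179.5]
t [ -0.7   1.8 115.7] w [ 0.  -0.  -0.5]
```

View pics/w1.png

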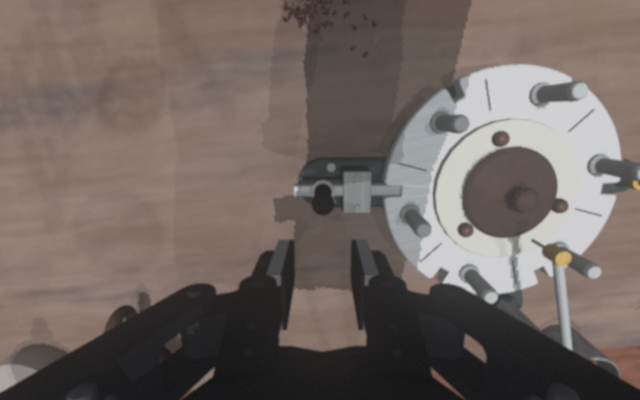

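Emit:
carry_out([
  {"tx":0,"ty":0.5,"tz":30,"wx":0,"wy":0,"wz":0,"grip":28},
  {"tx":0,"ty":0.5,"tz":60,"wx":0,"wy":0,"wz":0,"grip":28},
  {"tx":0,"ty":0.5,"tz":75,"wx":0,"wy":0,"wz":0,"grip":28},
  {"tx":0,"ty":0.5,"tz":85,"wx":0,"wy":0,"wz":0,"grip":28},
  {"tx":0,"ty":0.5,"tz":95,"wx":0,"wy":0,"wz":0,"grip":28},
  {"tx":0,"ty":0.5,"tz":105,"wx":0,"wy":0,"wz":0,"grip":28},
  {"tx":0,"ty":0.5,"tz":115,"wx":0,"wy":0,"wz":0,"grip":28},
  {"tx":0,"ty":0.5,"tz":115,"wx":0,"wy":0,"wz":0,"grip":28},
])

```text
time_s: 3.78
tool_pos: [0.6011, -0.0589, 0.0842]
tool_rot: [-0.192, -3.134, -0.0]
contact_force: [0.2, -0.1, 0.2]
width: 0.0282
```

```bash
python3 - <<'E'
from h import *
st();snap('wrist','w2')
E
```

```text
t 3.78 pos [ 0.6011 -0.0589  0.0842] ytool 83.0 F [ 0.2 -0.1  0.2] w 0.0282 j [-0.23  0.48 -0.13  0.96 -0.   -0.11]
 r 161.3 ang -105.41
```

View pics/w2.png

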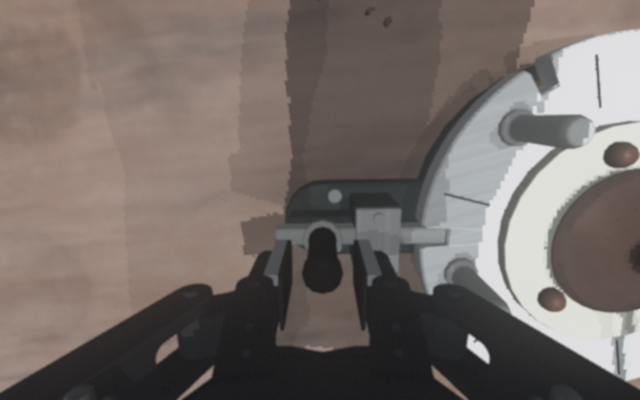

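Emit:
carry_out([
  {"tx":0,"ty":-3,"tz":0,"wx":0,"wy":0,"wz":0,"grip":28},
  {"tx":0,"ty":-6,"tz":0,"wx":0,"wy":0,"wz":0,"grip":28},
  {"tx":0,"ty":-9,"tz":0,"wx":0,"wy":0,"wz":0,"grip":28},
  {"tx":0,"ty":-12,"tz":0,"wx":0,"wy":0,"wz":0,"grip":28},
  {"tx":0,"ty":-15,"tz":0,"wx":0,"wy":0,"wz":0,"grip":28},
  {"tx":0,"ty":-18,"tz":0,"wx":0,"wy":0,"wz":0,"grip":28},
  {"tx":0,"ty":-21,"tz":0,"wx":0,"wy":0,"wz":0,"grip":28},
  {"tx":0,"ty":-24,"tz":0,"wx":0,"wy":0,"wz":0,"grip":28},
])

```text
time_s: 4.5
tool_pos: [0.5988, -0.0831, 0.0859]
tool_rot: [0.192, 3.135, 0.0]
contact_force: [2.3, 4.0, 3.1]
width: 0.0277
```

Emit:
carry_out([
  {"tx":0,"ty":-1,"tz":0,"wx":0,"wy":0,"wz":0,"grip":28},
  {"tx":0,"ty":-2,"tz":0,"wx":0,"wy":0,"wz":0,"grip":28},
  {"tx":0,"ty":-2,"tz":0,"wx":0,"wy":0,"wz":0,"grip":28},
])

```text
time_s: 4.75
tool_pos: [0.5984, -0.085, 0.0856]
tool_rot: [-0.192, -3.136, 0.0]
contact_force: [1.1, 1.2, 1.2]
width: 0.0283
```

Emit:
carry_out([
  {"tx":0,"ty":-1,"tz":0,"wx":0,"wy":0,"wz":0,"grip":28},
  {"tx":0,"ty":-2,"tz":0,"wx":0,"wy":0,"wz":0,"grip":28},
  {"tx":0,"ty":-2,"tz":0,"wx":0,"wy":0,"wz":0,"grip":28},
])

```text
time_s: 5.0
tool_pos: [0.5981, -0.0868, 0.0856]
tool_rot: [-0.192, -3.136, -0.0]
contact_force: [1.2, 2.7, 1.7]
width: 0.028
```

Emit:
carry_out([
  {"tx":0,"ty":-1,"tz":0,"wx":0,"wy":0,"wz":0,"grip":28},
  {"tx":0,"ty":-2,"tz":0,"wx":0,"wy":0,"wz":0,"grip":28},
  {"tx":0,"ty":-2,"tz":0,"wx":0,"wy":0,"wz":0,"grip":28},
])

```text
time_s: 5.25
tool_pos: [0.598, -0.0875, 0.0856]
tool_rot: [0.19, 3.136, 0.005]
contact_force: [3.3, 12.0, 2.0]
width: 0.0282
```

```bash
python3 - <<'E'
from h import *
st();snap('wrist','w3')
E
```

```text
t 5.25 pos [ 0.598  -0.0875  0.0856] ytool 83.1 F [ 3.3 12.   2. ] w 0.0282 j [-0.28  0.48 -0.13  0.96  0.   -0.16]
 r 190.1 ang -105.28
```

View pics/w3.png

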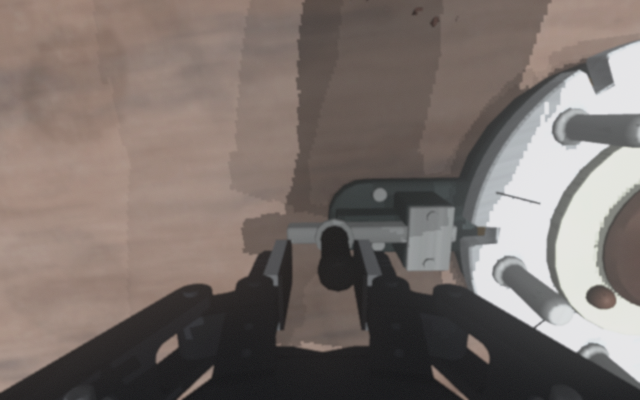

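Emit:
carry_out([
  {"tx":0,"ty":3,"tz":0,"wx":0,"wy":0,"wz":0,"grip":28},
  {"tx":0,"ty":6,"tz":0,"wx":0,"wy":0,"wz":0,"grip":28},
  {"tx":0,"ty":7,"tz":-10,"wx":0,"wy":0,"wz":0,"grip":28},
  {"tx":0,"ty":7,"tz":-30,"wx":0,"wy":0,"wz":0,"grip":28},
  {"tx":0,"ty":7,"tz":-55,"wx":0,"wy":0,"wz":0,"grip":28},
  {"tx":0,"ty":7,"tz":-75,"wx":0,"wy":0,"wz":0,"grip":28},
])

```text
time_s: 5.8
tool_pos: [0.5987, -0.082, 0.1627]
tool_rot: [0.192, 3.135, -0.001]
contact_force: [0.5, -0.1, 0.2]
width: 0.0281
```

```bash
python3 - <<'E'
from h import *
st();plan(P(84,150,.160),240+TH);plan(P(84,150,.082),240+TH)
E
```

```text
t 5.8 pos [ 0.5987 -0.082   0.1627] ytool 83.0 F [ 0.5 -0.1  0.2] w 0.0281 j [-0.27  0.43  0.    1.15 -0.   -0.15]
 r 184.5 ang -105.29
t [ 81.6 205.7   2.6] w [-0.000e+00 -1.000e-01 -1.654e+02]
t [ 81.6 205.7   2.6] w [-0.   0.  14.6]
t [ 81.7 205.7  80.6] w [-0.000e+00 -1.000e-01 -1.654e+02]
t [ 81.7 205.7  80.6] w [-0.   0.  14.6]
```

Emit:
carry_out([
  {"tx":14,"ty":34,"tz":-10,"wx":0,"wy":0,"wz":4,"grip":28},
  {"tx":28,"ty":68,"tz":-10,"wx":0,"wy":0,"wz":8,"grip":28},
  {"tx":42,"ty":102,"tz":-10,"wx":0,"wy":0,"wz":12,"grip":28},
  {"tx":56,"ty":136,"tz":-10,"wx":0,"wy":0,"wz":14.6,"grip":28},
  {"tx":68,"ty":170,"tz":-10,"wx":0,"wy":0,"wz":14.6,"grip":28},
  {"tx":82,"ty":206,"tz":-10,"wx":0,"wy":0,"wz":14.6,"grip":28},
  {"tx":82,"ty":206,"tz":-10,"wx":0,"wy":0,"wz":14.6,"grip":28},
])

```text
time_s: 6.38
tool_pos: [0.5406, 0.1375, 0.1716]
tool_rot: [-0.582, -3.087, -0.001]
contact_force: [-0.6, -0.6, 0.4]
width: 0.028
```

```bash
python3 - <<'E'
from h import *
st();im,d=snap('wrist','w4');
print([(np.round(a['at'],4),a['score']) for a in landmark_of('wrist','peg_c')])
for r,a,z in((84,150,92),(84,210,92),(84,90,92),(84,150,47),(84,210,47),(0,0,89)):print(a,z,proj('wrist',P(r,a,z/1000)).round(1))
plan(P(84,150,.082),240+TH)
E
```

```text
t 6.38 pos [0.5406 0.1375 0.1716] ytool 68.6 F [-0.6 -0.6  0.4] w 0.028 j [ 0.1   0.35 -0.1   1.12  0.    0.48]
 r 88.0 ang 147.27
[(array([0.5416, 0.1292, 0.0943]), 0.93)]
150 92 [321.4 212.3]
210 92 [219.5 268.3]
90 92 [423.  268.9]
150 47 [321.5 196.3]
210 47 [235.3 244.3]
0 89 [321.1 317.6]
t [-1.  -1.2 89.4] w [-1.000e-01 -0.000e+00 -1.799e+02]
t [-1.  -1.2 89.4] w [-0.   0.   0.1]
```

View pics/w4.png

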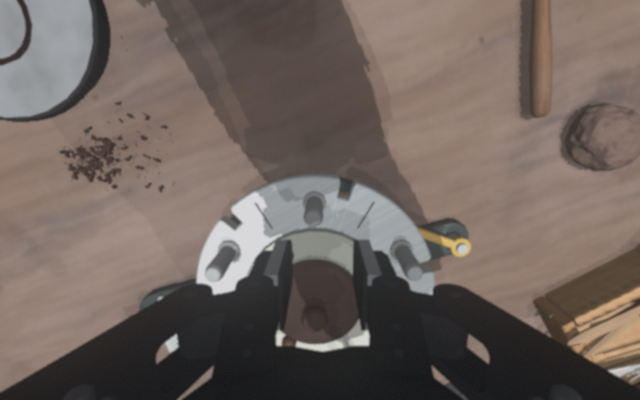

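```bash
python3 - <<'E'
from h import *
st();im,d=snap('wrist','w5');
for r,a,z in((84,150,92),(84,210,92),(84,90,92),(84,150,47)):
    u=proj('wrist',P(r,a,z/1000)).round(1);print(a,z,u)
    cv2.circle(im,tuple(int(v) for v in u),2,(255,0,0),-1)
cv2.imwrite('pics/w5b.png',cv2.resize(im[150:350,150:480],None,fx=2.4,fy=2.4)[:,:,::-1])
print(camera_params('wrist')['K'])
E
```

```text
t 6.48 pos [0.5421 0.1337 0.1714] ytool 68.5 F [-0.1 -1.   0.4] w 0.0279 j [ 0.1   0.35 -0.1   1.12 -0.    0.47]
 r 85.1 ang 149.16
150 92 [322.5 211.4]
210 92 [220.5 267.6]
90 92 [424.4 267.9]
150 47 [322.5 195.5]
[[333.53054045   0.         322.19462069]
 [  0.         333.53054045 201.787906  ]
 [  0.           0.           1.        ]]
```

View pics/w5b.png

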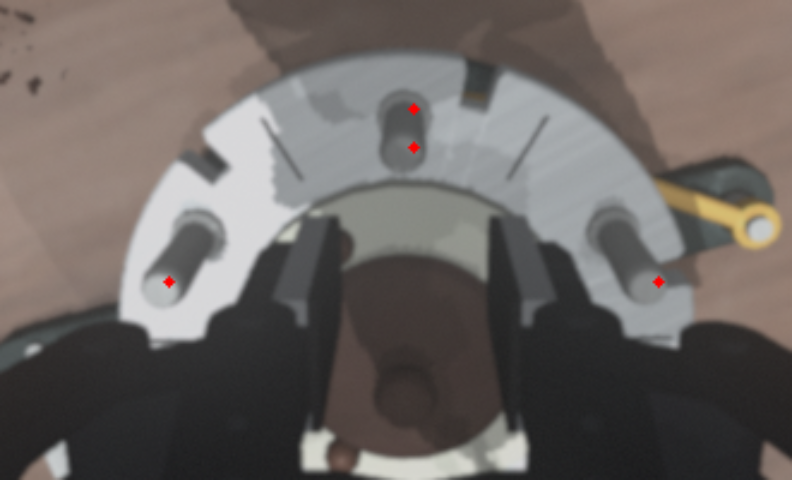

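```bash
sed -i 's/^C=.*;TH/C=np.array([.6213,.0985]);TH/' h.py; python3 - <<'E'
from h import *
st();plan(P(84,150,.082),240+TH)
E
```

```text
t 6.53 pos [0.5425 0.1327 0.1712] ytool 68.5 F [ 0.7 -0.2  0.4] w 0.0283 j [ 0.09  0.35 -0.1   1.12 -0.    0.47]
 r 85.9 ang 148.14
t [-1.8 -2.8 89.2] w [-1.000e-01 -0.000e+00 -1.799e+02]
t [-1.8 -2.8 89.2] w [-0.   0.   0.1]
```

Emit:
carry_out([
  {"tx":-2,"ty":-3,"tz":15,"wx":0,"wy":0,"wz":0,"grip":28},
  {"tx":-2,"ty":-3,"tz":35,"wx":0,"wy":0,"wz":0,"grip":28},
  {"tx":-2,"ty":-3,"tz":48,"wx":0,"wy":0,"wz":0,"grip":28},
  {"tx":-2,"ty":-3,"tz":60,"wx":0,"wy":0,"wz":0,"grip":28},
  {"tx":-2,"ty":-3,"tz":72,"wx":0,"wy":0,"wz":0,"grip":28},
  {"tx":-2,"ty":-3,"tz":84,"wx":0,"wy":0,"wz":0,"grip":28},
  {"tx":-2,"ty":-3,"tz":89,"wx":0,"wy":0,"wz":0,"grip":28},
  {"tx":-2,"ty":-3,"tz":89,"wx":0,"wy":0,"wz":0,"grip":28},
])

```text
time_s: 7.2
tool_pos: [0.543, 0.128, 0.0809]
tool_rot: [-0.591, -3.084, 0.001]
contact_force: [-1.1, 0.3, -1.3]
width: 0.0279
```

```bash
python3 - <<'E'
from h import *
st();im,d=snap('wrist','w6');st()
E
```

```text
t 7.2 pos [0.543  0.128  0.0809] ytool 68.3 F [-1.1  0.3 -1.3] w 0.0279 j [ 0.09  0.41 -0.26  0.9  -0.    0.46]
 r 83.6 ang 150.96
t 7.25 pos [0.5434 0.1282 0.0817] ytool 68.3 F [0.1 0.3 0.7] w 0.0278 j [ 0.09  0.41 -0.26  0.9  -0.    0.46]
 r 83.4 ang 150.72
```

View pics/w6.png

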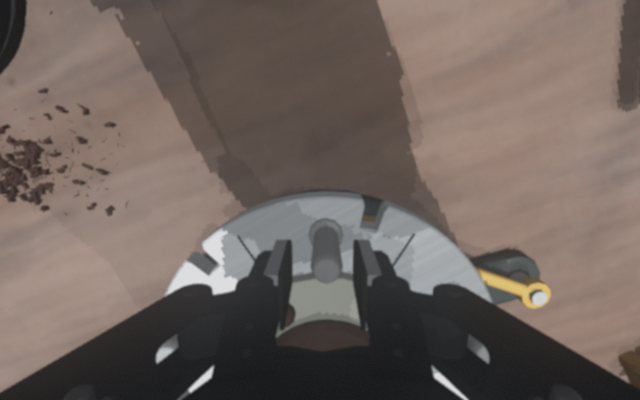

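```bash
cat >> h.py <<'E'
def arc(a0,angs,r=84):
    # nominal shifts from nominal pose at a0 ; tool y heading = a0+TH+90-180
    h=np.radians(a0+TH-90);y=np.array([np.cos(h),np.sin(h),0]);z=np.array([0,0,-1.]);x=np.cross(y,z)
    for a in angs:
        d=P(r,a,0)-P(r,a0,0);print(a,'tx %.1f ty %.1f wz %.1f'%(x@d*1000,y@d*1000,-(a-a0)))
E
python3 - <<'E'
from h import *
arc(150.7,[154.7+4*i for i in range(8)])
E
```

```text
154.7 tx -0.2 ty -5.9 wz -4.0
158.7 tx -0.8 ty -11.7 wz -8.0
162.7 tx -1.8 ty -17.5 wz -12.0
166.7 tx -3.3 ty -23.2 wz -16.0
170.7 tx -5.1 ty -28.7 wz -20.0
174.7 tx -7.3 ty -34.2 wz -24.0
178.7 tx -9.8 ty -39.4 wz -28.0
182.7 tx -12.8 ty -44.5 wz -32.0
```

Emit:
carry_out([
  {"tx":-0.2,"ty":-5.9,"tz":0,"wx":0,"wy":0,"wz":-4,"grip":28},
  {"tx":-0.8,"ty":-11.7,"tz":0,"wx":0,"wy":0,"wz":-8,"grip":28},
  {"tx":-1.8,"ty":-17.5,"tz":0,"wx":0,"wy":0,"wz":-12,"grip":28},
  {"tx":-3.3,"ty":-23.2,"tz":0,"wx":0,"wy":0,"wz":-16,"grip":28},
  {"tx":-5.1,"ty":-28.7,"tz":0,"wx":0,"wy":0,"wz":-20,"grip":28},
  {"tx":-7.3,"ty":-34.2,"tz":0,"wx":0,"wy":0,"wz":-24,"grip":28},
  {"tx":-9.8,"ty":-39.4,"tz":0,"wx":0,"wy":0,"wz":-28,"grip":28},
  {"tx":-12.8,"ty":-44.5,"tz":0,"wx":0,"wy":0,"wz":-32,"grip":28},
])

```text
time_s: 7.92
tool_pos: [0.5397, 0.0833, 0.0827]
tool_rot: [-0.29, 3.126, 0.003]
contact_force: [3.0, 6.6, -3.3]
width: 0.0279
```

```bash
python3 - <<'E'
from h import *
st();im,d=snap('wrist','w7');st()
arc(182.7,[182.7+3*i for i in range(1,9)])
E
```

```text
t 7.92 pos [0.5397 0.0833 0.0827] ytool 100.6 F [ 3.   6.6 -3.3] w 0.0279 j [ 0.    0.39 -0.3   0.88  0.   -0.18]
 r 83.0 ang -177.86
t 7.97 pos [0.5399 0.0824 0.0827] ytool 100.9 F [ 0.6 -0.  -1.6] w 0.028 j [ 0.    0.39 -0.3   0.88  0.   -0.19]
 r 83.0 ang -177.21
185.7 tx -0.1 ty -4.4 wz -3.0
188.7 tx -0.5 ty -8.8 wz -6.0
191.7 tx -1.0 ty -13.1 wz -9.0
194.7 tx -1.8 ty -17.5 wz -12.0
197.7 tx -2.9 ty -21.7 wz -15.0
200.7 tx -4.1 ty -26.0 wz -18.0
203.7 tx -5.6 ty -30.1 wz -21.0
206.7 tx -7.3 ty -34.2 wz -24.0
```

View pics/w7.png

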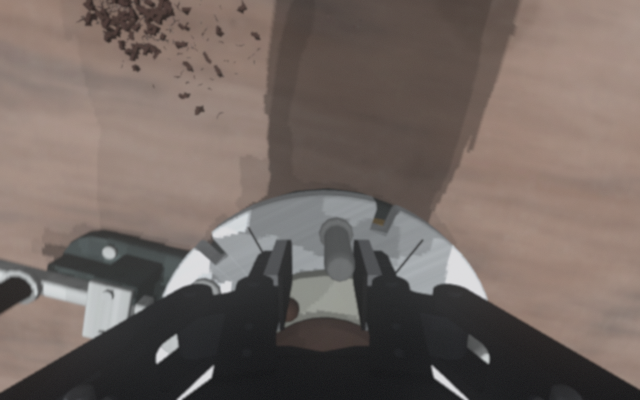

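Emit:
carry_out([
  {"tx":-0.1,"ty":-4.4,"tz":0,"wx":0,"wy":0,"wz":-3,"grip":28},
  {"tx":-0.5,"ty":-8.8,"tz":0,"wx":0,"wy":0,"wz":-6,"grip":28},
  {"tx":-1,"ty":-13.1,"tz":0,"wx":0,"wy":0,"wz":-9,"grip":28},
  {"tx":-1.8,"ty":-17.5,"tz":0,"wx":0,"wy":0,"wz":-12,"grip":28},
  {"tx":-2.9,"ty":-21.7,"tz":0,"wx":0,"wy":0,"wz":-15,"grip":28},
  {"tx":-4.1,"ty":-26,"tz":0,"wx":0,"wy":0,"wz":-18,"grip":28},
  {"tx":-5.6,"ty":-30.1,"tz":0,"wx":0,"wy":0,"wz":-21,"grip":28},
  {"tx":-7.3,"ty":-34.2,"tz":0,"wx":0,"wy":0,"wz":-24,"grip":28},
])

```text
time_s: 8.63
tool_pos: [0.5528, 0.0518, 0.0827]
tool_rot: [-0.933, 2.997, 0.005]
contact_force: [0.9, 13.2, -0.3]
width: 0.0281
```

```bash
python3 - <<'E'
from h import *
st();im,d=snap('wrist','w8');st();
print([(np.round(a['at'],4),a['score']) for a in landmark_of('top','next_line')][:2])
arc(206.7,[206.7+1*i for i in range(1,13)])
E
```

```text
t 8.63 pos [0.5528 0.0518 0.0827] ytool 124.6 F [ 0.9 13.2 -0.3] w 0.0281 j [-0.06  0.4  -0.27  0.89  0.   -0.66]
 r 82.9 ang -154.15
t 8.68 pos [0.5532 0.0508 0.0827] ytool 124.8 F [ 0.6 -0.7  0. ] w 0.0282 j [-0.06  0.4  -0.27  0.89  0.   -0.66]
 r 83.1 ang -153.4
[(array([0.6813, 0.0228, 0.0462]), 0.97), (array([ 0.6189,  0.1018, -0.0012]), 0.59)]
207.7 tx -0.0 ty -1.5 wz -1.0
208.7 tx -0.1 ty -2.9 wz -2.0
209.7 tx -0.1 ty -4.4 wz -3.0
210.7 tx -0.2 ty -5.9 wz -4.0
211.7 tx -0.3 ty -7.3 wz -5.0
212.7 tx -0.5 ty -8.8 wz -6.0
213.7 tx -0.6 ty -10.2 wz -7.0
214.7 tx -0.8 ty -11.7 wz -8.0
215.7 tx -1.0 ty -13.1 wz -9.0
216.7 tx -1.3 ty -14.6 wz -10.0
217.7 tx -1.5 ty -16.0 wz -11.0
218.7 tx -1.8 ty -17.5 wz -12.0
```

View pics/w8.png

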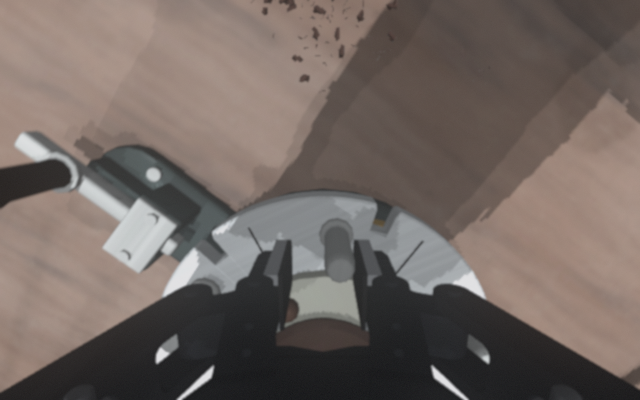

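Emit:
carry_out([
  {"tx":0,"ty":-1.5,"tz":0,"wx":0,"wy":0,"wz":-1,"grip":28},
  {"tx":-0.1,"ty":-2.9,"tz":0,"wx":0,"wy":0,"wz":-2,"grip":28},
  {"tx":-0.1,"ty":-4.4,"tz":0,"wx":0,"wy":0,"wz":-3,"grip":28},
  {"tx":-0.2,"ty":-5.9,"tz":0,"wx":0,"wy":0,"wz":-4,"grip":28},
  {"tx":-0.3,"ty":-7.3,"tz":0,"wx":0,"wy":0,"wz":-5,"grip":28},
  {"tx":-0.5,"ty":-8.8,"tz":0,"wx":0,"wy":0,"wz":-6,"grip":28},
  {"tx":-0.5,"ty":-8.8,"tz":0,"wx":0,"wy":0,"wz":-6,"grip":28},
])

```text
time_s: 9.32
tool_pos: [0.5574, 0.0443, 0.0823]
tool_rot: [-1.087, 2.947, 0.003]
contact_force: [-1.4, 6.3, 4.4]
width: 0.0285
```

```bash
python3 - <<'E'
from h import *
st();snap('top','top1');snap('wrist','w9');st();
for t in('next_line','pawl_nose'):print([(np.round(a['at'],4),a['score']) for a in landmark_of('top',t)][:3],P(97,0,.047))
st()
E
```

```text
t 9.32 pos [0.5574 0.0443 0.0823] ytool 130.5 F [-1.4  6.3  4.4] w 0.0285 j [-0.07  0.41 -0.26  0.9   0.   -0.77]
 r 83.7 ang -148.1
t 9.42 pos [0.5575 0.0442 0.0823] ytool 130.4 F [-1.7  4.7  2.9] w 0.028 j [-0.07  0.41 -0.26  0.9   0.   -0.77]
 r 83.8 ang -147.99
[(array([0.7186, 0.1075, 0.0467]), 0.56)] [0.71725942 0.11267005 0.047     ]
[(array([0.5847, 0.1997, 0.0229]), 0.68)] [0.71725942 0.11267005 0.047     ]
t 9.52 pos [0.5575 0.0441 0.0823] ytool 130.4 F [-2.1  6.1  4.1] w 0.0282 j [-0.07  0.41 -0.26  0.9   0.   -0.77]
 r 83.8 ang -147.95
```

View pics/w9.png

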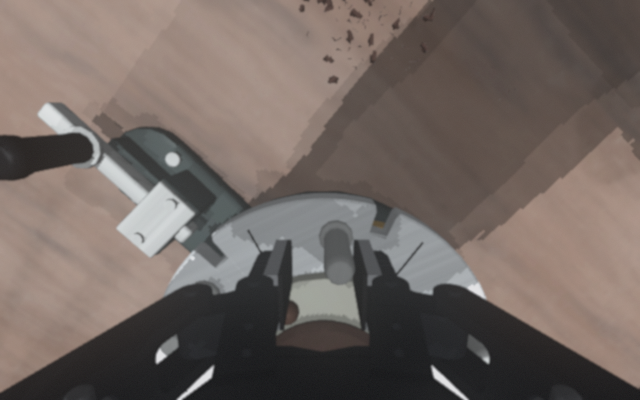

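Emit:
carry_out([
  {"tx":0,"ty":-0.8,"tz":0,"wx":0,"wy":0,"wz":-0.5,"grip":28},
  {"tx":0,"ty":-1.5,"tz":0,"wx":0,"wy":0,"wz":-1,"grip":28},
  {"tx":0,"ty":-2.2,"tz":0,"wx":0,"wy":0,"wz":-1.5,"grip":28},
  {"tx":0,"ty":-2.9,"tz":0,"wx":0,"wy":0,"wz":-2,"grip":28},
])

```text
time_s: 9.85
tool_pos: [0.5593, 0.0422, 0.0823]
tool_rot: [-1.137, 2.928, 0.002]
contact_force: [-1.7, 5.6, 2.9]
width: 0.0279
```

Emit:
carry_out([
  {"tx":0,"ty":-0.8,"tz":0,"wx":0,"wy":0,"wz":-0.5,"grip":28},
  {"tx":0,"ty":-1.5,"tz":0,"wx":0,"wy":0,"wz":-1,"grip":28},
  {"tx":0,"ty":-1.5,"tz":0,"wx":0,"wy":0,"wz":-1,"grip":28},
])

```text
time_s: 10.1
tool_pos: [0.5605, 0.0403, 0.082]
tool_rot: [-1.162, 2.918, -0.0]
contact_force: [-1.1, 2.6, 2.0]
width: 0.0279
```

```bash
python3 - <<'E'
from h import *
st();im,_=snap('top','top2')
cv2.imwrite('pics/top2c.png',cv2.resize(im[120:250,270:430],None,fx=4,fy=4,interpolation=cv2.INTER_CUBIC)[:,:,::-1])
im=cv2.imread('pics/top1.png');im0=cv2.imread('pics/top0.png')
cv2.imwrite('pics/top1c.png',np.hstack([cv2.resize(i[120:250,270:370],None,fx=4,fy=4,interpolation=cv2.INTER_CUBIC) for i in(im0,im)]))
for t in('next_line','pawl_nose'):print([(np.round(a['at'],4),a['score']) for a in landmark_of('top',t)][:3])
im,_=snap('side','side2')
cv2.imwrite('pics/side2c.png',cv2.resize(im[150:290,220:400],None,fx=4,fy=4,interpolation=cv2.INTER_CUBIC)[:,:,::-1])
st()
E
```

```text
t 10.1 pos [0.5605 0.0403 0.082 ] ytool 133.4 F [-1.1  2.6  2. ] w 0.0279 j [-0.07  0.41 -0.25  0.9   0.   -0.83]
 r 84.1 ang -144.66
[(array([0.7181, 0.1124, 0.0465]), 0.68), (array([0.4702, 0.3566, 0.0005]), 0.3)]
[(array([0.593 , 0.1932, 0.0229]), 0.6)]
t 10.3 pos [0.5604 0.0403 0.0817] ytool 133.4 F [-0.4  2.7  0.7] w 0.0282 j [-0.07  0.42 -0.25  0.9  -0.   -0.83]
 r 84.3 ang -144.7
```

View pics/top2c.png

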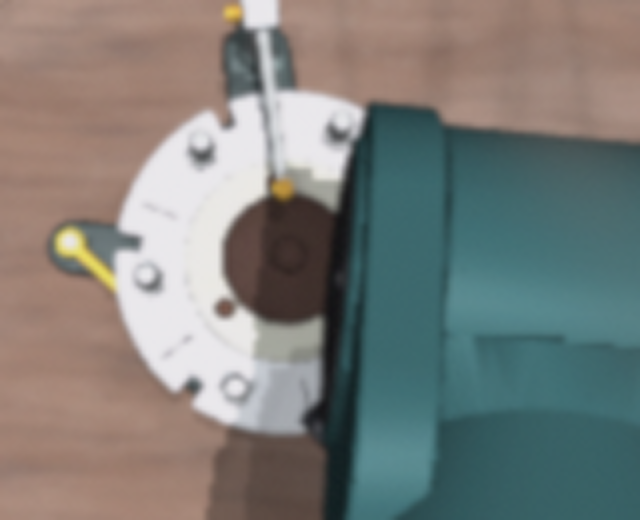

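View pics/top1c.png

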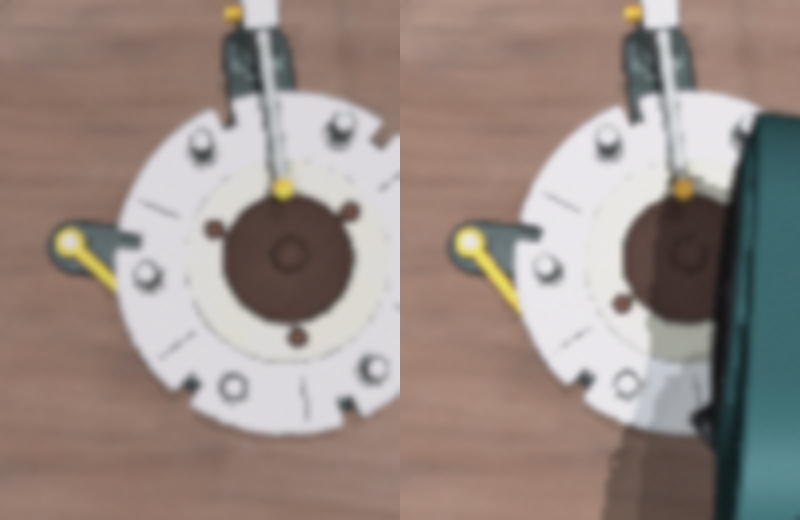

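View pics/side2c.png

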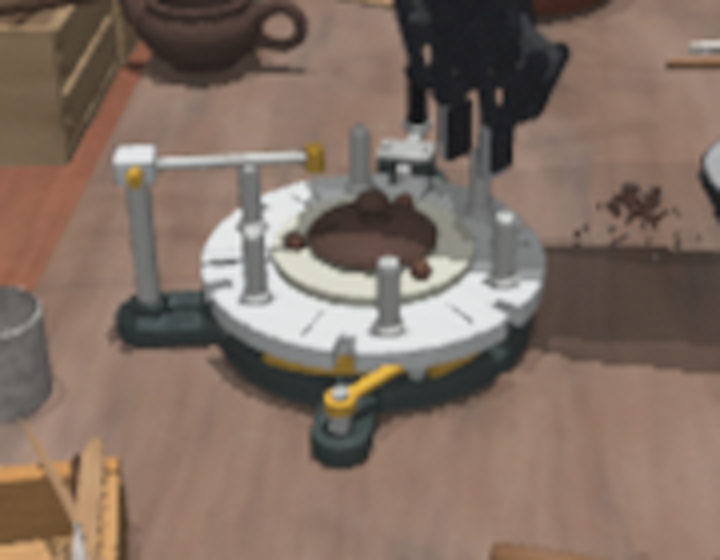

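Emit:
carry_out([
  {"tx":0,"ty":2,"tz":0,"wx":0,"wy":0,"wz":1,"grip":28},
  {"tx":0,"ty":4,"tz":0,"wx":0,"wy":0,"wz":2,"grip":28},
  {"tx":0,"ty":7,"tz":0,"wx":0,"wy":0,"wz":4,"grip":28},
  {"tx":0,"ty":10,"tz":0,"wx":0,"wy":0,"wz":5,"grip":28},
  {"tx":0,"ty":11.5,"tz":0,"wx":0,"wy":0,"wz":5,"grip":28},
  {"tx":0,"ty":12,"tz":0,"wx":0,"wy":0,"wz":5,"grip":28},
  {"tx":0,"ty":12,"tz":0,"wx":0,"wy":0,"wz":5,"grip":28},
])

```text
time_s: 10.88
tool_pos: [0.5521, 0.0492, 0.0817]
tool_rot: [-1.034, 2.966, -0.0]
contact_force: [0.1, -0.2, -0.4]
width: 0.0279
```

```bash
cat >> h.py <<'E'
def ft():
    s=get_state();R=Ro.from_rotvec(s['tool_rot']).as_matrix();print('Ftool',np.round(R.T@s['contact_force'],1))
E
python3 - <<'E'
from h import *
st();ft();snap('wrist','w10');ft();st()
E
```

```text
t 10.88 pos [0.5521 0.0492 0.0817] ytool 128.4 F [ 0.1 -0.2 -0.4] w 0.0279 j [-0.06  0.4  -0.27  0.89 -0.   -0.73]
 r 84.9 ang -152.92
Ftool [ 0.  -0.2  0.4]
Ftool [-0.3 -0.5  0.2]
t 10.93 pos [0.5522 0.0491 0.0817] ytool 128.4 F [ 0.5 -0.2 -0.2] w 0.0283 j [-0.06  0.4  -0.27  0.89 -0.   -0.73]
 r 84.9 ang -152.85
```

View pics/w10.png

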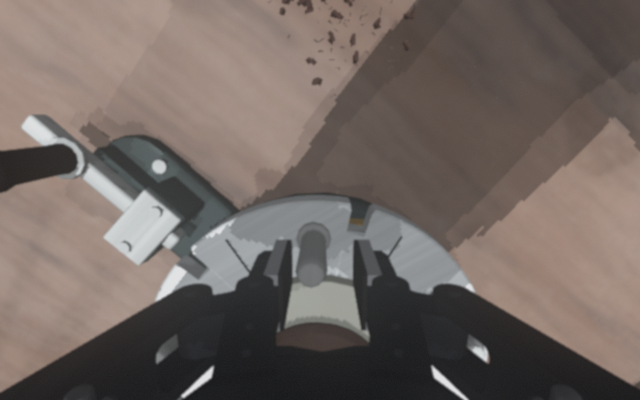

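Emit:
carry_out([
  {"tx":0,"ty":1,"tz":0,"wx":0,"wy":0,"wz":0,"grip":28},
  {"tx":0,"ty":2,"tz":0,"wx":0,"wy":0,"wz":0,"grip":28},
  {"tx":0,"ty":3,"tz":0,"wx":0,"wy":0,"wz":0,"grip":28},
  {"tx":0,"ty":3,"tz":0,"wx":0,"wy":0,"wz":0,"grip":28},
])

```text
time_s: 11.27
tool_pos: [0.5504, 0.0514, 0.0817]
tool_rot: [-1.033, 2.967, -0.001]
contact_force: [0.9, -2.4, -1.0]
width: 0.0278
```

Emit:
carry_out([
  {"tx":0,"ty":0.5,"tz":0,"wx":0,"wy":0,"wz":0,"grip":28},
  {"tx":0,"ty":1,"tz":0,"wx":0,"wy":0,"wz":0,"grip":28},
  {"tx":0,"ty":1,"tz":0,"wx":0,"wy":0,"wz":0,"grip":28},
])

```text
time_s: 11.52
tool_pos: [0.5499, 0.052, 0.0817]
tool_rot: [-1.033, 2.967, -0.001]
contact_force: [1.6, -4.4, -1.1]
width: 0.0281
```

```bash
python3 - <<'E'
from h import *
st();ft()
E
```

```text
t 11.52 pos [0.5499 0.052  0.0817] ytool 128.4 F [ 1.6 -4.4 -1.1] w 0.0281 j [-0.05  0.4  -0.28  0.89 -0.   -0.72]
 r 85.2 ang -155.35
Ftool [ 1.5 -4.4  1.1]
```

Emit:
carry_out([
  {"tx":0,"ty":0.4,"tz":0,"wx":0,"wy":0,"wz":0,"grip":28},
  {"tx":0,"ty":0.8,"tz":0,"wx":0,"wy":0,"wz":0,"grip":28},
  {"tx":0,"ty":0.8,"tz":0,"wx":0,"wy":0,"wz":0,"grip":28},
])

```text
time_s: 11.77
tool_pos: [0.5497, 0.0522, 0.0818]
tool_rot: [-1.032, 2.967, -0.003]
contact_force: [3.9, -7.1, -2.0]
width: 0.0279
```

```bash
python3 - <<'E'
from h import *
st();ft()
E
```

```text
t 11.77 pos [0.5497 0.0522 0.0818] ytool 128.4 F [ 3.9 -7.1 -2. ] w 0.0279 j [-0.05  0.4  -0.28  0.89 -0.   -0.72]
 r 85.3 ang -155.54
Ftool [ 1.4 -8.   2. ]
```

Emit:
carry_out([
  {"tx":0,"ty":0.4,"tz":0,"wx":0,"wy":0,"wz":0,"grip":28},
  {"tx":0,"ty":0.6,"tz":0,"wx":0,"wy":0,"wz":0,"grip":28},
  {"tx":0,"ty":0.6,"tz":0,"wx":0,"wy":0,"wz":0,"grip":28},
])

```text
time_s: 12.02
tool_pos: [0.5495, 0.0524, 0.0818]
tool_rot: [-1.032, 2.967, -0.004]
contact_force: [5.0, -10.0, -2.8]
width: 0.0283
```

```bash
python3 - <<'E'
from h import *
st();ft()
E
```

```text
t 12.02 pos [0.5495 0.0524 0.0818] ytool 128.4 F [  5.  -10.   -2.8] w 0.0283 j [-0.05  0.4  -0.28  0.89 -0.   -0.72]
 r 85.3 ang -155.7
Ftool [  2.3 -10.9   2.8]
```

Emit:
carry_out([
  {"tx":0,"ty":0.3,"tz":0,"wx":0,"wy":0,"wz":0,"grip":28},
  {"tx":0,"ty":0.5,"tz":0,"wx":0,"wy":0,"wz":0,"grip":28},
  {"tx":0,"ty":0.5,"tz":0,"wx":0,"wy":0,"wz":0,"grip":28},
  {"tx":0,"ty":0.5,"tz":0,"wx":0,"wy":0,"wz":0,"grip":28},
])

```text
time_s: 12.35
tool_pos: [0.5494, 0.0525, 0.0818]
tool_rot: [-1.032, 2.967, -0.005]
contact_force: [6.1, -11.3, -4.0]
width: 0.0278
```

```bash
python3 - <<'E'
from h import *
st();ft();im,_=snap('top','top3');ft()
cv2.imwrite('pics/top3c.png',cv2.resize(im[120:250,270:430],None,fx=4,fy=4,interpolation=cv2.INTER_CUBIC)[:,:,::-1])
for t in('next_line','pawl_nose'):print([(np.round(a['at'],4),a['score']) for a in landmark_of('top',t)][:3])
ft()
E
```

```text
t 12.35 pos [0.5494 0.0525 0.0818] ytool 128.4 F [  6.1 -11.3  -4. ] w 0.0278 j [-0.05  0.4  -0.28  0.89 -0.   -0.72]
 r 85.3 ang -155.8
Ftool [  2.2 -12.6   4.1]
Ftool [  2.6 -12.6   4.4]
[(array([0.7162, 0.1125, 0.0449]), 0.96)]
[(array([ 0.5873,  0.3881, -0.0032]), 0.43), (array([0.5917, 0.1894, 0.0232]), 0.41)]
Ftool [  3.2 -12.3   4.1]
```

View pics/top3c.png

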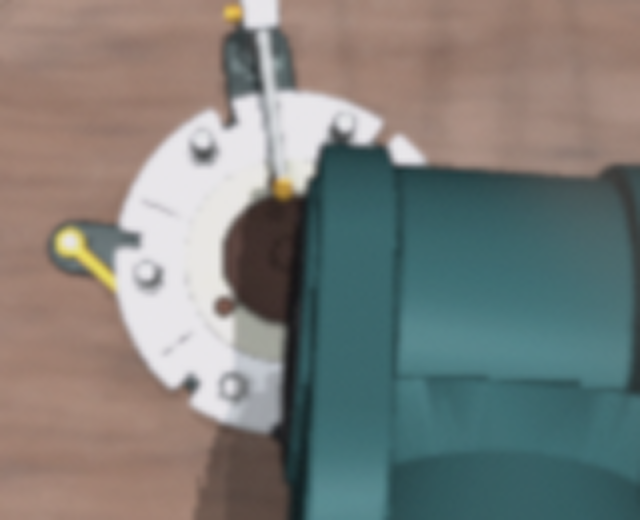

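Emit:
carry_out([
  {"tx":0,"ty":-1,"tz":0,"wx":0,"wy":0,"wz":0,"grip":28},
  {"tx":0,"ty":-3,"tz":0,"wx":0,"wy":0,"wz":0,"grip":28},
  {"tx":0,"ty":-6,"tz":0,"wx":0,"wy":0,"wz":0,"grip":28},
  {"tx":0,"ty":-7.5,"tz":0,"wx":0,"wy":0,"wz":0,"grip":28},
  {"tx":0,"ty":-7.5,"tz":-10,"wx":0,"wy":0,"wz":0,"grip":28},
  {"tx":0,"ty":-7.5,"tz":-35,"wx":0,"wy":0,"wz":0,"grip":28},
  {"tx":0,"ty":-7.5,"tz":-65,"wx":0,"wy":0,"wz":0,"grip":28},
  {"tx":0,"ty":-7.5,"tz":-85,"wx":0,"wy":0,"wz":0,"grip":28},
])

```text
time_s: 13.17
tool_pos: [0.5533, 0.0481, 0.1696]
tool_rot: [-1.033, 2.965, -0.0]
contact_force: [0.1, -0.6, 1.0]
width: 0.0281
```

```bash
python3 - <<'E'
from h import *
st();ft();plan([.5987,-.082,.165],255+TH)
E
```

```text
t 13.17 pos [0.5533 0.0481 0.1696] ytool 128.4 F [ 0.1 -0.6  1. ] w 0.0281 j [-0.06  0.34 -0.12  1.11  0.   -0.73]
 r 84.7 ang -151.83
Ftool [ 0.3 -0.5 -1. ]
t [  45.3 -130.1    4.7] w [-1.00e-01 -0.00e+00 -1.35e+02]
t [  45.3 -130.1    4.7] w [-0.   0.1 45. ]
```

Emit:
carry_out([
  {"tx":8,"ty":-20,"tz":0,"wx":0,"wy":0,"wz":7,"grip":28},
  {"tx":16,"ty":-45,"tz":0,"wx":0,"wy":0,"wz":14,"grip":28},
  {"tx":24,"ty":-70,"tz":0,"wx":0,"wy":0,"wz":21,"grip":28},
  {"tx":32,"ty":-90,"tz":0,"wx":0,"wy":0,"wz":28,"grip":28},
  {"tx":38,"ty":-110,"tz":0,"wx":0,"wy":0,"wz":35,"grip":28},
  {"tx":45.3,"ty":-130,"tz":0,"wx":0,"wy":0,"wz":42,"grip":28},
  {"tx":45.3,"ty":-130,"tz":0,"wx":0,"wy":0,"wz":45,"grip":28},
  {"tx":45.3,"ty":-130,"tz":0,"wx":0,"wy":0,"wz":45,"grip":28},
])

```text
time_s: 13.83
tool_pos: [0.5986, -0.0829, 0.1672]
tool_rot: [0.187, 3.136, 0.0]
contact_force: [-0.1, 0.5, 0.6]
width: 0.0277
```

```bash
python3 - <<'E'
from h import *
st();snap('wrist','w11');im,_=snap('top','top4')
cv2.imwrite('pics/top4c.png',cv2.resize(im[120:250,270:430],None,fx=4,fy=4,interpolation=cv2.INTER_CUBIC)[:,:,::-1])
st();plan([.5987,-.082,.0855],255+TH)
E
```

```text
t 13.83 pos [ 0.5986 -0.0829  0.1672] ytool 83.2 F [-0.1  0.5  0.6] w 0.0277 j [-0.27  0.43  0.01  1.16  0.   -0.15]
 r 182.9 ang -105.54
t 13.93 pos [ 0.5983 -0.0818  0.1671] ytool 83.5 F [ 0.2  0.2 -0.2] w 0.0277 j [-0.27  0.42  0.01  1.16  0.   -0.16]
 r 181.8 ang -105.68
t [-0.4 -0.2 81.6] w [  -0.     0.  -179.9]
t [-0.4 -0.2 81.6] w [0.  0.  0.1]
```

View pics/w11.png

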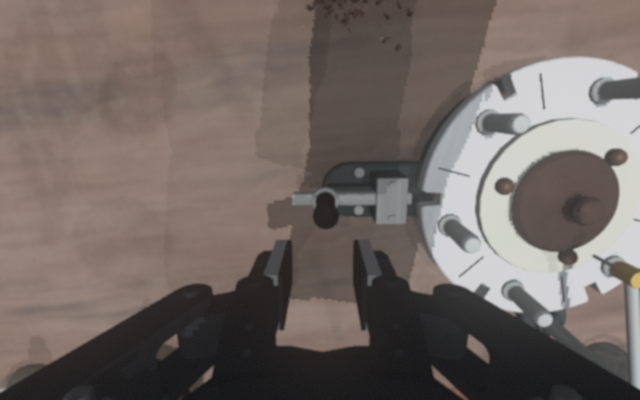

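View pics/top4c.png

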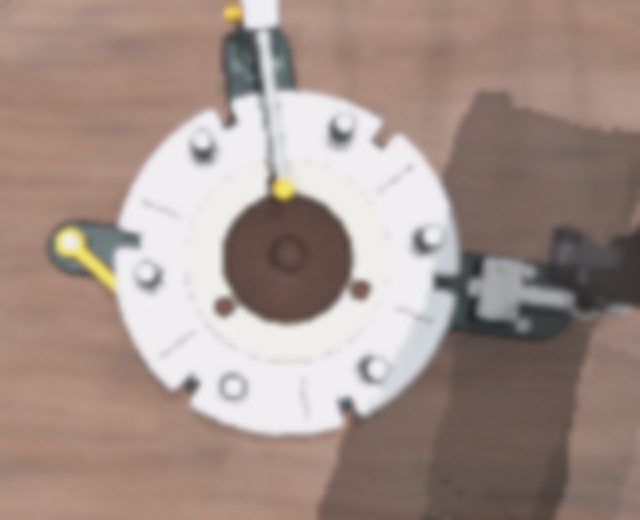

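Emit:
carry_out([
  {"tx":0,"ty":0,"tz":20,"wx":0,"wy":0,"wz":0,"grip":28},
  {"tx":0,"ty":0,"tz":35,"wx":0,"wy":0,"wz":0,"grip":28},
  {"tx":0,"ty":0,"tz":46,"wx":0,"wy":0,"wz":0,"grip":28},
  {"tx":0,"ty":0,"tz":58,"wx":0,"wy":0,"wz":0,"grip":28},
  {"tx":0,"ty":0,"tz":70,"wx":0,"wy":0,"wz":0,"grip":28},
  {"tx":0,"ty":0,"tz":81,"wx":0,"wy":0,"wz":0,"grip":28},
  {"tx":0,"ty":0,"tz":81,"wx":0,"wy":0,"wz":0,"grip":28},
])

```text
time_s: 14.52
tool_pos: [0.5973, -0.081, 0.0842]
tool_rot: [-0.176, -3.134, -0.001]
contact_force: [-0.7, 0.2, -0.1]
width: 0.0279
```

Emit:
carry_out([
  {"tx":0,"ty":3,"tz":0,"wx":0,"wy":0,"wz":0,"grip":28},
  {"tx":0,"ty":6,"tz":0,"wx":0,"wy":0,"wz":0,"grip":28},
  {"tx":0,"ty":8,"tz":0,"wx":0,"wy":0,"wz":0,"grip":28},
  {"tx":0,"ty":10,"tz":0,"wx":0,"wy":0,"wz":0,"grip":28},
  {"tx":0,"ty":12,"tz":0,"wx":0,"wy":0,"wz":0,"grip":28},
  {"tx":0,"ty":14,"tz":0,"wx":0,"wy":0,"wz":0,"grip":28},
  {"tx":0,"ty":14,"tz":0,"wx":0,"wy":0,"wz":0,"grip":28},
])

```text
time_s: 15.1
tool_pos: [0.6003, -0.068, 0.086]
tool_rot: [0.18, 3.136, -0.0]
contact_force: [0.1, -2.2, 1.5]
width: 0.0278
```

```bash
python3 - <<'E'
from h import *
st();ft()
E
```

```text
t 15.1 pos [ 0.6003 -0.068   0.086 ] ytool 83.4 F [ 0.1 -2.2  1.5] w 0.0278 j [-0.25  0.48 -0.13  0.96 -0.   -0.13]
 r 167.8 ang -105.58
Ftool [-0.4 -2.2 -1.5]
```

Emit:
carry_out([
  {"tx":0,"ty":1.5,"tz":0,"wx":0,"wy":0,"wz":0,"grip":28},
  {"tx":0,"ty":3,"tz":0,"wx":0,"wy":0,"wz":0,"grip":28},
  {"tx":0,"ty":4.5,"tz":0,"wx":0,"wy":0,"wz":0,"grip":28},
  {"tx":0,"ty":6,"tz":0,"wx":0,"wy":0,"wz":0,"grip":28},
  {"tx":0,"ty":6,"tz":0,"wx":0,"wy":0,"wz":0,"grip":28},
])

```text
time_s: 15.52
tool_pos: [0.6008, -0.062, 0.0857]
tool_rot: [0.18, 3.136, 0.0]
contact_force: [0.3, -2.3, 1.8]
width: 0.0279
```

Emit:
carry_out([
  {"tx":0,"ty":1.5,"tz":0,"wx":0,"wy":0,"wz":0,"grip":28},
  {"tx":0,"ty":3,"tz":0,"wx":0,"wy":0,"wz":0,"grip":28},
  {"tx":0,"ty":4.5,"tz":0,"wx":0,"wy":0,"wz":0,"grip":28},
  {"tx":0,"ty":6,"tz":0,"wx":0,"wy":0,"wz":0,"grip":28},
  {"tx":0,"ty":6,"tz":0,"wx":0,"wy":0,"wz":0,"grip":28},
])

```text
time_s: 15.93
tool_pos: [0.6015, -0.056, 0.0857]
tool_rot: [0.18, 3.136, 0.0]
contact_force: [0.9, -1.8, 1.3]
width: 0.028
```

```bash
python3 - <<'E'
from h import *
st();ft()
E
```

```text
t 15.93 pos [ 0.6015 -0.056   0.0857] ytool 83.4 F [ 0.9 -1.8  1.3] w 0.028 j [-0.23  0.48 -0.13  0.96  0.   -0.11]
 r 155.7 ang -105.71
Ftool [-1.1 -1.7 -1.3]
```

Emit:
carry_out([
  {"tx":0,"ty":1,"tz":0,"wx":0,"wy":0,"wz":0,"grip":28},
  {"tx":0,"ty":2,"tz":0,"wx":0,"wy":0,"wz":0,"grip":28},
  {"tx":0,"ty":2,"tz":0,"wx":0,"wy":0,"wz":0,"grip":28},
])

```text
time_s: 16.18
tool_pos: [0.6016, -0.0542, 0.0857]
tool_rot: [-0.181, -3.136, -0.0]
contact_force: [0.8, -2.9, 1.5]
width: 0.0277
```

Emit:
carry_out([
  {"tx":0,"ty":0.5,"tz":0,"wx":0,"wy":0,"wz":0,"grip":28},
  {"tx":0,"ty":1,"tz":0,"wx":0,"wy":0,"wz":0,"grip":28},
  {"tx":0,"ty":1,"tz":0,"wx":0,"wy":0,"wz":0,"grip":28},
])

```text
time_s: 16.43
tool_pos: [0.6018, -0.0532, 0.0857]
tool_rot: [0.181, 3.136, 0.0]
contact_force: [0.8, -3.2, 2.0]
width: 0.0281
```

```bash
python3 - <<'E'
from h import *
st();ft()
E
```

```text
t 16.43 pos [ 0.6018 -0.0532  0.0857] ytool 83.4 F [ 0.8 -3.2  2. ] w 0.0281 j [-0.22  0.48 -0.13  0.96  0.   -0.11]
 r 153.0 ang -105.74
Ftool [-1.2 -3.1 -2. ]
```

Emit:
carry_out([
  {"tx":0,"ty":0.5,"tz":0,"wx":0,"wy":0,"wz":0,"grip":28},
  {"tx":0,"ty":1,"tz":0,"wx":0,"wy":0,"wz":0,"grip":28},
  {"tx":0,"ty":1,"tz":0,"wx":0,"wy":0,"wz":0,"grip":28},
])

```text
time_s: 16.68
tool_pos: [0.6018, -0.0526, 0.0857]
tool_rot: [-0.181, -3.136, 0.001]
contact_force: [0.5, -5.9, 1.1]
width: 0.0277
```

```bash
python3 - <<'E'
from h import *
st();ft()
E
```

```text
t 16.68 pos [ 0.6018 -0.0526  0.0857] ytool 83.4 F [ 0.5 -5.9  1.1] w 0.0277 j [-0.22  0.48 -0.13  0.96 -0.   -0.11]
 r 152.3 ang -105.75
Ftool [-1.1 -5.8 -1.1]
```

Emit:
carry_out([
  {"tx":0,"ty":0.5,"tz":0,"wx":0,"wy":0,"wz":0,"grip":28},
  {"tx":0,"ty":0.9,"tz":0,"wx":0,"wy":0,"wz":0,"grip":28},
  {"tx":0,"ty":0.9,"tz":0,"wx":0,"wy":0,"wz":0,"grip":28},
])

```text
time_s: 16.93
tool_pos: [0.6019, -0.0523, 0.0857]
tool_rot: [-0.182, -3.136, 0.003]
contact_force: [-0.6, -10.2, 2.3]
width: 0.028
```

```bash
python3 - <<'E'
from h import *
st();ft()
E
```

```text
t 16.93 pos [ 0.6019 -0.0523  0.0857] ytool 83.4 F [ -0.6 -10.2   2.3] w 0.028 j [-0.22  0.48 -0.13  0.96 -0.   -0.1 ]
 r 152.1 ang -105.74
Ftool [ -0.5 -10.2  -2.3]
```

Emit:
carry_out([
  {"tx":0,"ty":0.4,"tz":0,"wx":0,"wy":0,"wz":0,"grip":28},
  {"tx":0,"ty":0.8,"tz":0,"wx":0,"wy":0,"wz":0,"grip":28},
  {"tx":0,"ty":0.8,"tz":0,"wx":0,"wy":0,"wz":0,"grip":28},
  {"tx":0,"ty":0.8,"tz":0,"wx":0,"wy":0,"wz":0,"grip":28},
])

```text
time_s: 17.27
tool_pos: [0.6019, -0.0521, 0.0857]
tool_rot: [-0.182, -3.136, 0.005]
contact_force: [-1.6, -14.1, 1.7]
width: 0.028
```

```bash
python3 - <<'E'
from h import *
st();ft();snap('wrist','w12');ft()
E
```

```text
t 17.27 pos [ 0.6019 -0.0521  0.0857] ytool 83.3 F [ -1.6 -14.1   1.7] w 0.028 j [-0.22  0.48 -0.13  0.96 -0.   -0.1 ]
 r 151.9 ang -105.73
Ftool [ -0.  -14.2  -1.7]
Ftool [ -0.4 -14.6  -2.3]
```

View pics/w12.png

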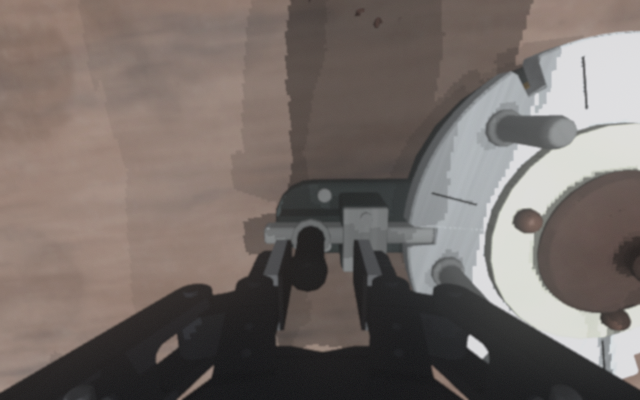

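Emit:
carry_out([
  {"tx":0,"ty":-2,"tz":0,"wx":0,"wy":0,"wz":0,"grip":28},
  {"tx":0,"ty":-5,"tz":0,"wx":0,"wy":0,"wz":0,"grip":28},
  {"tx":0,"ty":-7,"tz":0,"wx":0,"wy":0,"wz":0,"grip":28},
  {"tx":0,"ty":-7,"tz":-12,"wx":0,"wy":0,"wz":0,"grip":28},
  {"tx":0,"ty":-7,"tz":-40,"wx":0,"wy":0,"wz":0,"grip":28},
  {"tx":0,"ty":-7,"tz":-70,"wx":0,"wy":0,"wz":0,"grip":28},
  {"tx":0,"ty":-7,"tz":-110,"wx":0,"wy":0,"wz":0,"grip":28},
  {"tx":0,"ty":-7,"tz":-130,"wx":0,"wy":0,"wz":0,"grip":28},
])

```text
time_s: 17.98
tool_pos: [0.6017, -0.0574, 0.2196]
tool_rot: [0.18, 3.133, 0.0]
contact_force: [0.0, -1.0, 0.9]
width: 0.0281
```

Emit:
carry_out([
  {"tx":0,"ty":-30,"tz":0,"wx":0,"wy":0,"wz":0,"grip":28},
  {"tx":0,"ty":-70,"tz":0,"wx":0,"wy":0,"wz":0,"grip":28},
  {"tx":0,"ty":-110,"tz":0,"wx":0,"wy":0,"wz":0,"grip":28},
  {"tx":0,"ty":-140,"tz":0,"wx":0,"wy":0,"wz":0,"grip":28},
  {"tx":0,"ty":-140,"tz":0,"wx":0,"wy":0,"wz":0,"grip":28},
])

```text
time_s: 18.4
tool_pos: [0.5844, -0.2012, 0.2151]
tool_rot: [-0.187, -3.136, 0.0]
contact_force: [0.2, 0.7, -0.3]
width: 0.0278
```

```bash
python3 - <<'E'
from h import *
st();im,_=snap('top','top5')
im0=cv2.imread('pics/top0.png')
cv2.imwrite('pics/top5c.png',np.hstack([cv2.resize(i[130:240,280:425],None,fx=2.7,fy=2.7,interpolation=cv2.INTER_CUBIC) for i in(im0,im[:,:,::-1])]))
for t in('next_line','bolt_knob','lid','pawl_nose'):print(t,[(np.round(a['at'],4),a['score']) for a in landmark_of('top',t)][:2])
E
```

```text
t 18.4 pos [ 0.5844 -0.2012  0.2151] ytool 83.2 F [ 0.2  0.7 -0.3] w 0.0278 j [-0.46  0.43  0.16  1.29 -0.   -0.34]
 r 302.0 ang -105.41
next_line [(array([0.7163, 0.1131, 0.0475]), 0.72)]
bolt_knob [(array([ 0.6035, -0.0568,  0.0979]), 0.57)]
lid [(array([0.62  , 0.0989, 0.0517]), 0.96), (array([0.6301, 0.2361, 0.0261]), 0.39)]
pawl_nose [(array([0.5935, 0.1918, 0.0253]), 0.63), (array([0.6347, 0.2381, 0.0248]), 0.26)]
```

View pics/top5c.png

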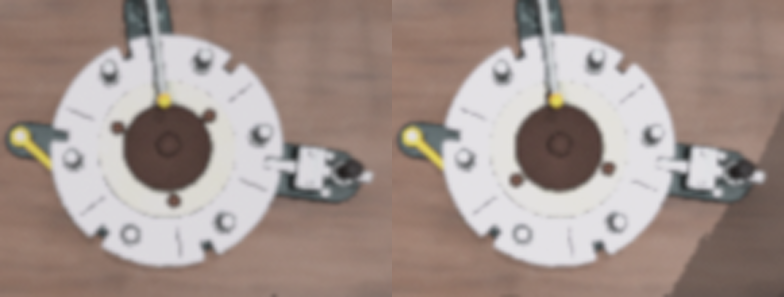

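Seen from above, the wheel, pawl and bolt look as they did at the start. Only the clay wads have moved, turned by one station. The lid is in place.

```bash
python3 -c "
from h import *
print(finish_job())"
```

```text
the job is handed in; nothing more can be done
None
```

The wheel is one station further round with the bolt home, and the job was handed in at about 18.5 s.

- **Bolt drawn:** I pulled it out to its outer stop, with about 12 N there.
- **Wheel turned:** I pushed peg_c counter-clockwise until the resistance fell from about 6 N to under 3 N. The top picture then showed the pawl dropped back to its starting angle.
- **Play taken out:** I pressed the wheel back with 12.6 N at the peg. Less the wheel's friction, that leaves about 8 N on the pawl.
- **Bolt pushed home:** It went in freely and met a firm stop, pressed there with about 14.5 N. The arm's travel between the two stops fits the full 22 mm.

**Last checks:** With the arm clear, the top picture matched the start except that the clay wads had moved one station round. The next line lies under the needle's arm, the pawl is in, the bolt knob is back at its start position, and the lid has not moved on the wheel. I kept the arm away from the mallet and the clay, but did not check their positions again at the end.

**Disagreements:** The wrist camera and the stop contacts put the wheel's axis 2 to 3 mm further to the right than the networks' first readings did. I corrected for this before pushing the wheel. Some of the networks' lower-scored guesses were plainly wrong, and I ignored them.

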